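# Refill the tub of ball blanks

### The arm

A 6-joint arm with a two-finger parallel gripper is mounted at the origin on the work surface. World frame = base frame: x ahead of the robot, y to its left, z up, the work surface at z = 0. Lengths are in m, angles in rad, forces in N, time in s.
With the tool pointing down it reaches from about 0.325 to 0.775 m from the base axis. Payload 5.5 kg.
Tool frame: the origin (TCP) lies midway between the tips of the shut fingers; the grasp point (between the pads) lies 19 mm behind it; z points along the fingers, y is the line along which they close (so a half turn about z gives the same grasp; the last joint's range is limited). The gripper opens to 85 mm and grips with 20 to 120 N. Pads are 22 mm wide; open, the fingers measure 114 mm over their backs; the gripper's body (76 mm by 85 mm) begins 54 mm behind the grasp point. The pads swing forward as they close: fully open they stand 13 mm farther back than shut.
Start: joints at [1.12, 0.091, 1.231, -0, 1.82, -0.057], TCP at [0.23, 0.554, 0.231] pointing down, gripper open.
Joint ranges: [-2.87, 2.87], [-0.86, 2.18], [0.17, 2.46], [-1.51, 4.65], [0.06, 2.69], [-2.65, 2.65]. Speed limits (rad/s): [2.57, 2.57, 3.01, 3.14, 3.14, 3.14].

### API

Orientations are given as a unit quaternion [x, y, z, w].
In Python, from cell import r, cams gives the robot as it stands.
- The arm moves only by the tool apply_moves, never from a script. Its argument "commands" is a list of rows, each an object with "gripper": the gripper command: -1 is fully open, 1 is shut, values between are in proportion; "translation": the shift along the world's x, y, z in cm, a list of three; "spin": the turn about the world's z in degrees. In form: [{"gripper": gripper, "translation": [tx, ty, tz], "spin": spin}, ...]. A call has exactly 8 rows; each row shifts and turns the commanded pose from where the row before left it; what a row does not reach is not made up. A row lasts 1/8 s, in which the tool goes at most 62.5 mm and 10.7 degrees, less where a joint would pass 70% of its speed; a pose out of reach is approached as far as the arm can. A call is refused whole if a number of a shift passes 6.25 or a number of a turn 10.7, either way. A call with a gripper value outside its range is refused whole. The fingers move at their own pace and stop on an object; the grip force is fixed at half the most. Time passes only in rows, so rows that do not move let the fingers close, or fill a call up. It gives the time, the measured TCP pose, the force, the opening and the grip force at its end, in the units of the state.
- r.read_state(): the state, without advancing time (a new reading comes with each control period).
- cams.capture(name): name is "scene" or "top" or "wrist"; returns the picture (384x512x3 uint8, blue, green, red); there is no depth.
- cams.camera_params(name): a dict with "fx", "fy", "cx", "cy" (pixels), "xyz" and "orientation" of the camera in the world. Camera axes: x right, y down, z forward; pixel columns grow to the right and rows downward; lengths in m; the calibration is good to about 2 mm. The wrist camera is an equidistant fisheye: a pixel r from the principal point sees the ray r / f radians off the axis. A picture is of the moment at which its call begins: read the wrist's pose just before it. camera_params takes no time and is no camera call; for the wrist camera it gives the pose at the moment of the call.
- r.close_job(): hands the job in; it is judged then, once.
The state is a dict: "time": time; "q": joint angles; "joint_vel": joint speeds; "effort": joint torques, N m; "ee_pos": TCP position; "eef_rot": TCP orientation; "contact_force": force on the tool from outside, world axes, zero at the start; "moment": the same for the moment, N m; "opening": finger opening in m; "gripper_force": force on a finger pad.
Only numpy, scipy, OpenCV 4.12 (cv2) and the standard library are available. Lean on these libraries where they do the work, as an engineer would, in place of code of your own. Each camera call takes 0.05 s, during which the arm holds its last target. There are 200 camera calls.

### The job

First swivel the tub's half lid by its knob until its pointer faces the brass pin, which uncovers the mouth. Then use the hand scoop to move at least three of the five wooden balls from the tray into the tub; any others stay in the tray, none on the bench or in the scoop, and the fingers must not touch a ball. Finally stand the scoop flat on the bench again and let go, leaving the lid open and the gouge, book and mallet where they are.

Things in the scene. Friction and masses are not known exactly. Their poses are not given: they have to be found in the camera images.
- tray: Plywood stock tray, fixed to the bench, 285 long (x) x 114 wide (y) mm; origin under it on its middle line, x along its length. Floor 6 mm thick; inside from x = -146 to +126 mm, 102 mm wide. Side and far (+x) walls 65 mm high, near (-x) wall only 22 mm high. The far end slopes up inside at 45 degrees from x = +86 mm on the floor to 44 mm height. The balls lie at x = 0 to 75 mm in it, the near end is free.
- tub: Round dark wooden tub, fixed to the bench, 192 mm across, 70 mm high, wall and floor 6 mm; origin under its centre. The +x half of its top is covered by a fixed half lid (z = 70 to 76 mm), with the brass pin at its rim on +x. The -x half is the mouth, a half circle of 90 mm radius, free only when the swivelling half lid is turned over the fixed one.
- shutter (a joint): Angle of the swivelling half lid about the tub's vertical axis, rad, counter-clockwise seen from above. 0: its pointer faces the pin and the mouth is fully open. It starts at 0.9 to 1.4 and covers much of the mouth; it stays where it is left (friction 0.06 N m) and turns from -0.6 to 1.9.
- knob (a point): Grip point of the half lid's knob, on the tub's axis, 105 mm above the bench. The knob is an upright wooden bar 16 mm thick, 32 mm high (z = 83 to 115 mm), reaching from 16 mm behind the axis to 40 mm before it. This frame turns with the lid: x runs along the bar towards the pointer. The half lid is a half disc of 88 mm radius, its top at z = 83 mm.
- pointer (a point): Small tab at the middle of the swivelling half lid's round rim, 92 mm from the axis, 80 mm above the bench.
- pin (a point): Brass pin (10 x 8 mm, top 86 mm above the bench) on the tub's rim, 99 mm from its axis: the mark that the pointer must face.
- mouth (a point): Middle of the mouth at the height of the tub's rim: 45 mm from the tub's axis on its -x side, 70 mm above the bench. Its axes are the tub's.
- scoop: Loose aluminium scoop, 0.18 to 0.29 kg; origin under the centre of its flat floor, x forward to the open front. Floor 100 (x) x 88 x 2 mm, 82 mm wide inside, sides 36 mm high (10 over the front 30 mm), back wall 46 mm high. Wooden handle at the back, leaning back 10 degrees from vertical: a bar 22 mm thick (fore-aft), 34 mm wide (y), its axis from (-50, 0, 30) to (-69, 0, 138) mm.
- grip (a point): Grip point on the scoop's handle axis, 82 mm up the handle: at (-64, 0, 111) mm in the scoop's frame. Its axes are the scoop's (not leaning).
- lip (a point): Middle of the scoop's front edge, underside: (50, 0, 0) mm in the scoop's frame.
- ball0: Polished, slippery wooden ball (friction about 0.3, rolls freely), 30 mm across, 10 g, origin at its centre; lies loose in the tray.
- ball1: Polished, slippery wooden ball (friction about 0.3, rolls freely), 30 mm across, 10 g, origin at its centre; lies loose in the tray.
- ball2: Polished, slippery wooden ball (friction about 0.3, rolls freely), 30 mm across, 10 g, origin at its centre; lies loose in the tray.
- ball3: Polished, slippery wooden ball (friction about 0.3, rolls freely), 30 mm across, 10 g, origin at its centre; lies loose in the tray.
- ball4: Polished, slippery wooden ball (friction about 0.3, rolls freely), 30 mm across, 10 g, origin at its centre; lies loose in the tray.
- gouge: Carving gouge, 225 mm long, 26 mm thick, wooden handle, lying on the bench: leave alone.
- book: Blue book, 100 x 150 x 20 mm, lying on the bench: leave alone.
- mallet: Round wooden mallet standing on its 70 mm head, 215 mm tall: leave alone.

How it is judged:
On the way, in this order (a step that is already met when the one before it is completed fails the run):
1. the half lid's pointer faces the brass pin within 10 degrees (value of joint shutter between -0.17 and 0.17 rad), for 0.2 s.
2. with the lid still so, at least one ball rides in the scoop, lifted 60 mm or more off the bench (all of step 1 and height (world z) of scoop above 0.06 m and ((x of ball0 in the frame of scoop between -0.055 and 0.06 m and y of ball0 in the frame of scoop between -0.046 and 0.046 m and z of ball0 in the frame of scoop between 0 and 0.07 m) or (x of ball1 in the frame of scoop between -0.055 and 0.06 m and y of ball1 in the frame of scoop between -0.046 and 0.046 m and z of ball1 in the frame of scoop between 0 and 0.07 m) or (x of ball2 in the frame of scoop between -0.055 and 0.06 m and y of ball2 in the frame of scoop between -0.046 and 0.046 m and z of ball2 in the frame of scoop between 0 and 0.07 m) or (x of ball3 in the frame of scoop between -0.055 and 0.06 m and y of ball3 in the frame of scoop between -0.046 and 0.046 m and z of ball3 in the frame of scoop between 0 and 0.07 m) or (x of ball4 in the frame of scoop between -0.055 and 0.06 m and y of ball4 in the frame of scoop between -0.046 and 0.046 m and z of ball4 in the frame of scoop between 0 and 0.07 m))), for 0.2 s.
At the end, for the whole second after the job is handed in: At least three balls lie inside the tub and any others in the tray, none elsewhere, all at rest; the half lid's pointer faces the pin within 10 degrees; the scoop stands flat on the bench (within 4 mm and 6 degrees), released and still (all of step 1 and ((horizontal distance between each of ball0, ball1, ball2 and tub below 0.09 m and height (world z) of each of ball0, ball1, ball2 below 0.065 m) or (horizontal distance between each of ball0, ball1, ball3 and tub below 0.09 m and height (world z) of each of ball0, ball1, ball3 below 0.065 m) or (horizontal distance between each of ball0, ball1, ball4 and tub below 0.09 m and height (world z) of each of ball0, ball1, ball4 below 0.065 m) or (horizontal distance between each of ball0, ball2, ball3 and tub below 0.09 m and height (world z) of each of ball0, ball2, ball3 below 0.065 m) or (horizontal distance between each of ball0, ball2, ball4 and tub below 0.09 m and height (world z) of each of ball0, ball2, ball4 below 0.065 m) or (horizontal distance between each of ball0, ball3, ball4 and tub below 0.09 m and height (world z) of each of ball0, ball3, ball4 below 0.065 m) or (horizontal distance between each of ball1, ball2, ball3 and tub below 0.09 m and height (world z) of each of ball1, ball2, ball3 below 0.065 m) or (horizontal distance between each of ball1, ball2, ball4 and tub below 0.09 m and height (world z) of each of ball1, ball2, ball4 below 0.065 m) or (horizontal distance between each of ball1, ball3, ball4 and tub below 0.09 m and height (world z) of each of ball1, ball3, ball4 below 0.065 m) or (horizontal distance between each of ball2, ball3, ball4 and tub below 0.09 m and height (world z) of each of ball2, ball3, ball4 below 0.065 m)) and ((horizontal distance between ball0 and tub below 0.09 m and height (world z) of ball0 below 0.065 m) or (x of ball0 in the frame of tray between -0.155 and 0.135 m and y of ball0 in the frame of tray between -0.06 and 0.06 m and z of ball0 in the frame of tray between 0 and 0.075 m)) and ((horizontal distance between ball1 and tub below 0.09 m and height (world z) of ball1 below 0.065 m) or (x of ball1 in the frame of tray between -0.155 and 0.135 m and y of ball1 in the frame of tray between -0.06 and 0.06 m and z of ball1 in the frame of tray between 0 and 0.075 m)) and ((horizontal distance between ball2 and tub below 0.09 m and height (world z) of ball2 below 0.065 m) or (x of ball2 in the frame of tray between -0.155 and 0.135 m and y of ball2 in the frame of tray between -0.06 and 0.06 m and z of ball2 in the frame of tray between 0 and 0.075 m)) and ((horizontal distance between ball3 and tub below 0.09 m and height (world z) of ball3 below 0.065 m) or (x of ball3 in the frame of tray between -0.155 and 0.135 m and y of ball3 in the frame of tray between -0.06 and 0.06 m and z of ball3 in the frame of tray between 0 and 0.075 m)) and ((horizontal distance between ball4 and tub below 0.09 m and height (world z) of ball4 below 0.065 m) or (x of ball4 in the frame of tray between -0.155 and 0.135 m and y of ball4 in the frame of tray between -0.06 and 0.06 m and z of ball4 in the frame of tray between 0 and 0.075 m)) and linear speed of each of ball0, ball1, ball2, ball3, ball4 below 0.08 m/s and height (world z) of scoop between -0.004 and 0.004 m and angle between scoop's own z axis and vertical below 0.1 rad and linear speed of scoop below 0.02 m/s); the robot touches nothing.
It fails at once if the gouge is moved more than 30 mm (distance of gouge from where it was at the start of the episode above 0.03 m).
It fails at once if the book is moved more than 30 mm (distance of book from where it was at the start of the episode above 0.03 m).
It fails at once if the mallet is moved more than 30 mm (distance of mallet from where it was at the start of the episode above 0.03 m).
It fails at once if a ball is squeezed or pushed by the fingers (over 1 N) (contact force between the fingers and ball0 above 1 N or contact force between the fingers and ball1 above 1 N or contact force between the fingers and ball2 above 1 N or contact force between the fingers and ball3 above 1 N or contact force between the fingers and ball4 above 1 N).
It also fails if it takes over 72 s, if anything falls off the work surface, if the arm or the gripper's body presses on something with over 40 N, if the wrist force passes 120 N, or if a joint passes its speed limit or range.

## Working session

There is one attempt and no reset: what is moved stays moved. The work goes in short steps, Python scripts to look and compute and a tool call to move; the robot and the scene stay as the last step left them, time stands still between calls to the robot, and variables do not carry over. Pictures are saved under pics/ and viewed, at most 10 in all, crops included, and the job is handed in when it is done.

Besides the shell and the picture viewer there is one more tool, called after "Request:" by a JSON object that holds its "fn" and its "kwargs", one argument or row to a line. apply_moves: Moves the arm, as the interface text tells. Its arguments: {"type":"object","properties":{"commands":{"type":"array","items":{"type":"object","properties":{"gripper":{"type":"number"},"translation":{"type":"array","items":{"type":"number"}},"spin":{"type":"number"}}}}},"required":["commands"]}

```bash
mkdir -p pics
python3 - <<'E'
from cell import r,cams
import cv2,numpy as np
for n in("top","scene"):
    cv2.imwrite(f"pics/{n}0.png",cams.capture(n)); print(n,cams.camera_params(n))
s=r.read_state();print(s["time"],s["ee_pos"],s["eef_rot"],s["opening"])
E
```

```text
top {'fx': 358.79087103206865, 'fy': 358.79087103206865, 'cx': 262.4913393552011, 'cy': 198.7348759470176, 'xyz': array([0.47635793, 0.03701992, 1.07508435]), 'orientation': array([-0.69934443,  0.71081533, -0.06092598,  0.04412431])}
scene {'fx': 377.85691231032615, 'fy': 377.85691231032615, 'cx': 251.89277246112084, 'cy': 191.09891741527647, 'xyz': array([1.52417571, 0.16753519, 1.10971867]), 'orientation': array([ 0.60285514,  0.71746844, -0.26265681, -0.22981757])}
0.1 [0.23010805 0.5538384  0.23026315] [ 1.95613590e-01  9.80680645e-01 -8.64748055e-04 -2.20968396e-04] 0.08552104733114373
```

View pics/top0.png

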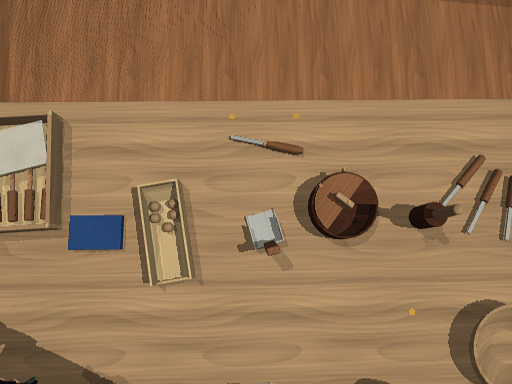

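View pics/scene0.png

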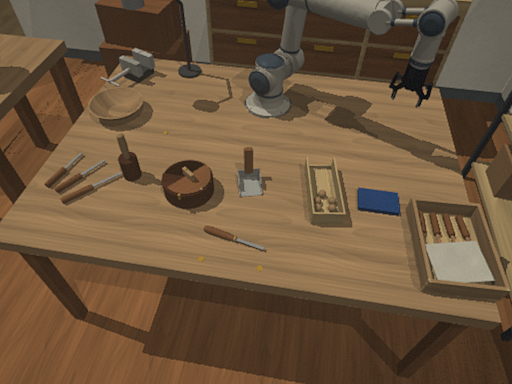

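The top view shows the tray (162,232) with balls at its far end, the scoop (264,230) with its handle at (273,248), and the tub (343,205) with the knob bar. The mallet is at (428,215), the gouge at (265,145) and the book at (96,232). I'll enlarge both views.

```bash
cat > h.py <<'E'
from cell import r,cams
import cv2,numpy as np
from scipy.spatial.transform import Rotation as R
def ray(n,px,z,P=None):
    P=P or cams.camera_params(n); px=np.atleast_2d(px).astype(float)
    d=np.c_[(px[:,0]-P["cx"])/P["fx"],(px[:,1]-P["cy"])/P["fy"],np.ones(len(px))]
    if n=="wrist":
        th=np.hypot(d[:,0],d[:,1]); k=np.tan(th)/np.maximum(th,1e-9); d[:,0]*=k; d[:,1]*=k
    d=R.from_quat(P["orientation"]).apply(d); o=np.array(P["xyz"])
    return (o+d*((z-o[2])/d[:,2])[:,None])[:,:2]
E
python3 - <<'E'
import cv2,numpy as np
t=cv2.imread("pics/top0.png")
a=cv2.resize(t[165:290,125:195],None,fx=4.7,fy=4.7,interpolation=cv2.INTER_CUBIC)
b=cv2.resize(t[160:285,235:385],None,fx=3,fy=4.7)[:,:0]
b=cv2.resize(t[160:260,235:385],None,fx=3,fy=3,interpolation=cv2.INTER_CUBIC)
c=np.zeros((590,790,3),np.uint8);c[:a.shape[0],:a.shape[1]]=a;c[:b.shape[0],335:335+b.shape[1]]=b
s=cv2.imread("pics/scene0.png");d=cv2.resize(s[150:215,155:275],None,fx=3.7,fy=3.7,interpolation=cv2.INTER_CUBIC)
c[310:310+d.shape[0],335:335+d.shape[1]]=d
cv2.imwrite("pics/c0.png",c)
E
```

```text
(no output)
```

View pics/c0.png

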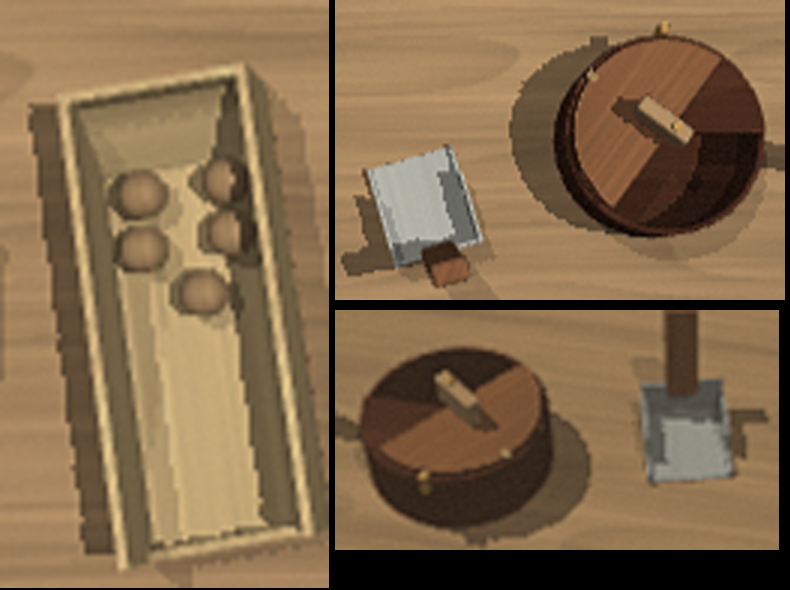

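The enlarged view shows the pin at (344.3,169.3) and the pointer at (321,185.3). The tray corners are at (137.8,186.3), (177.1,179), (151.6,285.9) and (192.7,278.8). The scoop front corners are at (246,216.7) and (272.7,209.3), with the handle top near (272,249.5).

Run:
```python
from h import *
np.set_printoptions(precision=4,suppress=True)
t=ray("top",[[137.8,186.3],[177.1,179.],[151.6,285.9],[192.7,278.8]],.065);print("tray",t)
f=(t[0]+t[1])/2;n=(t[2]+t[3])/2;print(f,n,np.linalg.norm(f-n),np.linalg.norm(t[0]-t[1]),np.degrees(np.arctan2(*(f-n)[::-1])))
bl=[(139,195),(143,249),(222,182),(227,232),(201,293)]
print("balls",ray("top",[(125+u/4.7,165+v/4.7) for u,v in bl],.021))
g=lambda u,v:(235+(u-335)/3,160+v/3)
sg=lambda u,v:(155+(u-335)/3.7,150+(v-310)/3.7)
print("scoop front",ray("top",[g(368,172),g(448,149)],.010),"back",ray("top",[g(398,265),g(482,240)],.036),"handletop",ray("top",[g(450,266)],.138))
print("scoop scene front",ray("scene",[sg(652,483),sg(735,473)],.01))
pin=ray("top",[g(663,28)],.086);po=ray("top",[g(593,76)],.083);print("pin",pin,ray("scene",[sg(425,476)],.086),"pointer",po,ray("scene",[sg(506,453)],.083))
kb=[(636,103),(652,95),(694,131),(681,144)]
print("knob",ray("top",[g(*p) for p in kb],.115))
# tub outer rim: leftmost/rightmost at z=.07 
print("tub",ray("top",[g(557,140),g(765,135),g(660,236)],.07))
```

```text
tray [[0.6684 0.3651]
 [0.688  0.2544]
 [0.3914 0.3185]
 [0.4082 0.2071]]
[0.6782 0.3098] [0.3998 0.2628] 0.2823095339712836 0.1123883936899975 9.574635243604948
balls [[0.6157 0.3284]
 [0.5817 0.325 ]
 [0.6231 0.2769]
 [0.5915 0.2732]
 [0.5537 0.2885]]
scoop front [[ 0.5805  0.0603]
 [ 0.6022 -0.0196]] back [[ 0.4883  0.0321]
 [ 0.5106 -0.049 ]] handletop [[ 0.4855 -0.0123]]
scoop scene front [[ 0.6199 -0.0147]
 [ 0.5913  0.0671]]
pin [[ 0.7053 -0.2217]] [[ 0.7125 -0.2174]] pointer [[ 0.6607 -0.1538]] [[ 0.6678 -0.1496]]
knob [[ 0.6293 -0.1858]
 [ 0.6364 -0.2008]
 [ 0.6028 -0.2374]
 [ 0.5912 -0.2249]]
tub [[ 0.6021 -0.1196]
 [ 0.6039 -0.3178]
 [ 0.5104 -0.2127]]
```

Request:
{"fn": "apply_moves", "kwargs": {
  "commands": [
    {"gripper": -1, "translation": [2.36, -4.83, 0], "spin": -6.9},
    {"gripper": -1, "translation": [2.36, -4.83, 0], "spin": -6.9},
    {"gripper": -1, "translation": [2.36, -4.83, 0], "spin": -6.9},
    {"gripper": -1, "translation": [2.36, -4.83, 0], "spin": -6.9},
    {"gripper": -1, "translation": [2.36, -4.83, 0], "spin": -6.9},
    {"gripper": -1, "translation": [2.36, -4.83, 0], "spin": -6.9},
    {"gripper": -1, "translation": [2.36, -4.83, 0], "spin": -6.9},
    {"gripper": -1, "translation": [2.36, -4.83, 0], "spin": -6.9}
  ]
}}

```text
time: 1.1
ee_pos: [0.4193, 0.166, 0.2309]
eef_rot: [0.629, 0.777, -0.0, -0.0]
contact_force: [1.0, -0.3, -0.0]
opening: 0.085
gripper_force: 0.0
```

Request:
{"fn": "apply_moves", "kwargs": {
  "commands": [
    {"gripper": -1, "translation": [2.36, -4.83, 0], "spin": -6.9},
    {"gripper": -1, "translation": [2.36, -4.83, 0], "spin": -6.9},
    {"gripper": -1, "translation": [2.36, -4.83, 0], "spin": -6.9},
    {"gripper": -1, "translation": [2.36, -4.83, 0], "spin": -6.9},
    {"gripper": -1, "translation": [2.36, -4.83, 0], "spin": -6.9},
    {"gripper": -1, "translation": [2.36, -4.83, 0], "spin": -6.9},
    {"gripper": -1, "translation": [2.36, -4.83, 0], "spin": -6.9},
    {"gripper": -1, "translation": [0, 0, 0], "spin": 0}
  ]
}}

```text
time: 2.1
ee_pos: [0.5844, -0.1737, 0.2284]
eef_rot: [0.892, 0.451, -0.002, -0.001]
contact_force: [0.0, 0.5, -0.6]
opening: 0.085
gripper_force: 0.0
```

Run:
```python
from h import *
import json
P=cams.camera_params("wrist");im=cams.capture("wrist");cv2.imwrite("pics/w0.png",im)
print(P);s=r.read_state();print(s["time"],s["ee_pos"],s["q"],np.degrees(R.from_quat(s["eef_rot"]).as_matrix()[:2,1]@[0,0]),R.from_quat(s["eef_rot"]).as_matrix().round(3))
import pickle;pickle.dump(P,open("w0.pkl","wb"))
```

```text
{'fx': 297.3186396354542, 'fy': 297.3186396354542, 'cx': 258.16218618695626, 'cy': 186.33785395297573, 'xyz': array([ 0.6320289 , -0.11116976,  0.37054377]), 'orientation': array([ 0.93805536, -0.30803695, -0.05097033,  0.15022451])}
2.15 [ 0.58410812 -0.17182422  0.22929248] [-3.42047075e-01  1.17892112e-01  1.20557713e+00  1.48241327e-04
  1.82149565e+00  2.89577404e-01] 0.0 [[ 0.59   0.807 -0.003]
 [ 0.807 -0.59   0.001]
 [-0.001 -0.003 -1.   ]]
```

View pics/w0.png

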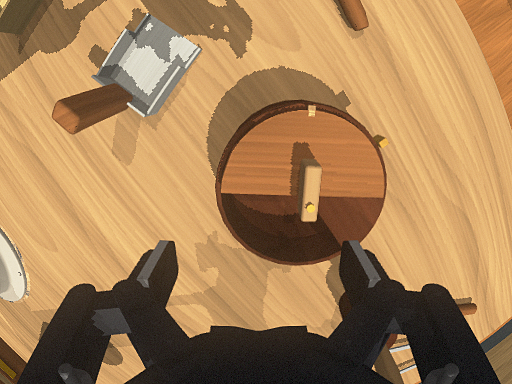

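The wrist view shows the knob bar from (313,165) to (311,221), the pointer at (312,111) and the pin at (382,142). The scoop handle top is at (68,117).

Run:
```python
from h import *
import pickle;P=pickle.load(open("w0.pkl","rb"));np.set_printoptions(precision=4,suppress=True)
k=ray("wrist",[(313,165),(311,221)],.115,P);pin=ray("wrist",[(382,142)],.086,P);po=ray("wrist",[(312,111)],.08,P)
d=k[0]-k[1];u=d/np.linalg.norm(d);ax=k[1]+.016*u
print(k,np.linalg.norm(d),np.degrees(np.arctan2(u[1],u[0])),"axis",ax)
for p in(pin,po):v=p[0]-ax;print(p,np.hypot(*v),np.degrees(np.arctan2(v[1],v[0])))
e=ray("wrist",[(216,187),(388,187),(302,265)],.07,P);print(e)
print("handle",ray("wrist",[(66,118)],.138,P),"lip",ray("wrist",[(148,13),(200,50)],.005,P))
```

```text
[[ 0.6329 -0.1914]
 [ 0.6014 -0.2366]] 0.05500841946163193 55.086469038279326 axis [ 0.6105 -0.2234]
[[ 0.7061 -0.2228]] 0.09559441859422206 0.360456475441505
[[ 0.6629 -0.1565]] 0.08500481244870732 51.936712043376374
[[ 0.5356 -0.1642]
 [ 0.6909 -0.2785]
 [ 0.5558 -0.3022]]
handle [[ 0.4847 -0.0173]] lip [[ 0.5842  0.06  ]
 [ 0.6061 -0.0254]]
```

Request:
{"fn": "apply_moves", "kwargs": {
  "commands": [
    {"gripper": -1, "translation": [1.2, -2.5, 0], "spin": 0},
    {"gripper": -1, "translation": [1.2, -2.5, -2.9], "spin": 0},
    {"gripper": -1, "translation": [0, 0, -5.5], "spin": 0},
    {"gripper": -1, "translation": [0, 0, -3.5], "spin": 0},
    {"gripper": -1, "translation": [0, 0, -1.9], "spin": 0},
    {"gripper": 1, "translation": [0, 0, 0], "spin": 0},
    {"gripper": 1, "translation": [0, 0, 0], "spin": 0},
    {"gripper": 1, "translation": [0, 0, 0], "spin": 0}
  ]
}}

```text
time: 3.15
ee_pos: [0.6092, -0.2207, 0.0958]
eef_rot: [0.891, 0.454, 0.001, 0.001]
contact_force: [-0.4, 0.2, 0.8]
opening: 0.032
gripper_force: 0.0
```

Request:
{"fn": "apply_moves", "kwargs": {
  "commands": [
    {"gripper": 1, "translation": [0, 0, 0], "spin": 0},
    {"gripper": 1, "translation": [0, 0, 0], "spin": 0},
    {"gripper": 1, "translation": [0, 0, 0], "spin": -3},
    {"gripper": 1, "translation": [0, 0, 0], "spin": -5},
    {"gripper": 1, "translation": [0, 0, 0], "spin": -5},
    {"gripper": 1, "translation": [0, 0, 0], "spin": -5},
    {"gripper": 1, "translation": [0, 0, 0], "spin": -2},
    {"gripper": 1, "translation": [0, 0, 0], "spin": 0}
  ]
}}

```text
time: 4.15
ee_pos: [0.6098, -0.2213, 0.0953]
eef_rot: [0.957, 0.291, 0.002, 0.002]
contact_force: [4.7, -2.4, 5.2]
opening: 0.0148
gripper_force: 62.0
```

Request:
{"fn": "apply_moves", "kwargs": {
  "commands": [
    {"gripper": 1, "translation": [0, 0, 0], "spin": -5},
    {"gripper": 1, "translation": [0, 0, 0], "spin": -6},
    {"gripper": 1, "translation": [0, 0, 0], "spin": -6},
    {"gripper": 1, "translation": [0, 0, 0], "spin": -6},
    {"gripper": 1, "translation": [0, 0, 0], "spin": -6},
    {"gripper": 1, "translation": [0, 0, 0], "spin": -4},
    {"gripper": 1, "translation": [0, 0, 0], "spin": 0},
    {"gripper": 1, "translation": [0, 0, 0], "spin": 0}
  ]
}}

```text
time: 5.15
ee_pos: [0.61, -0.222, 0.0953]
eef_rot: [1.0, 0.008, 0.003, 0.002]
contact_force: [5.4, -4.4, 4.0]
opening: 0.0146
gripper_force: 61.8
```

Request:
{"fn": "apply_moves", "kwargs": {
  "commands": [
    {"gripper": -1, "translation": [0, 0, 0], "spin": 0},
    {"gripper": -1, "translation": [0, 0, 0], "spin": 0},
    {"gripper": -1, "translation": [0, 0, 0], "spin": 0},
    {"gripper": -1, "translation": [0, 0, 0], "spin": 0},
    {"gripper": -1, "translation": [0, 0, 3], "spin": 0},
    {"gripper": -1, "translation": [0, 0, 5], "spin": 0},
    {"gripper": -1, "translation": [-2, 4, 5], "spin": 0},
    {"gripper": -1, "translation": [-2, 5, 0], "spin": 0}
  ]
}}

```text
time: 6.15
ee_pos: [0.5706, -0.1334, 0.2254]
eef_rot: [1.0, 0.007, 0.004, 0.001]
contact_force: [0.6, 0.6, -0.3]
opening: 0.0851
gripper_force: 0.0
```

Run:
```python
from h import *
import pickle
P=cams.camera_params("wrist");im=cams.capture("wrist");cv2.imwrite("pics/w1.png",im)
s=r.read_state();M=R.from_quat(s["eef_rot"]).as_matrix();print(s["time"],s["ee_pos"],np.degrees(np.arctan2(M[1,1],M[0,1])),s["q"][5])
pickle.dump(P,open("w1.pkl","wb"))
```

```text
6.2 [ 0.56826839 -0.1270072   0.22329445] -88.88007668674697 1.2716566753003833
```

View pics/w1.png

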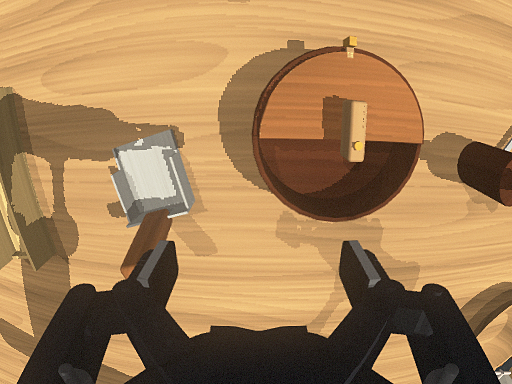

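The pointer (350,53) now faces the pin (350,42), so the lid is open. The scoop lip runs (114,150)–(175,130), its handle top is near (131,271), and its back floor corners are at about (131,226) and (192,213).

Run:
```python
from h import *
import pickle;P=pickle.load(open("w1.pkl","rb"));np.set_printoptions(precision=4,suppress=True)
im=cv2.imread("pics/w1.png")
def q(px,z):return ray("wrist",px,z,P)
po=q([(350,53)],.08);pin=q([(350,42)],.086);print(po,pin,"handle",q([(131,270)],.138))
l=q([(115,152),(175,130)],.006);print("lip",l,l.mean(0))
print("tubrim",q([(254,135),(424,135),(338,220)],.07))
```

```text
[[ 0.6953 -0.2236]] [[ 0.7054 -0.2216]] handle [[ 0.4872 -0.0108]]
lip [[ 0.5795  0.0563]
 [ 0.6063 -0.0312]] [0.5929 0.0126]
tubrim [[ 0.6084 -0.1309]
 [ 0.6172 -0.3213]
 [ 0.5155 -0.2263]]
```

Request:
{"fn": "apply_moves", "kwargs": {
  "commands": [
    {"gripper": -1, "translation": [-2.7, 3.9, 0], "spin": 5},
    {"gripper": -1, "translation": [-2.7, 3.8, 0], "spin": 5},
    {"gripper": -1, "translation": [-2.6, 3.8, -1], "spin": 5},
    {"gripper": -1, "translation": [0, 0, -3], "spin": 0},
    {"gripper": -1, "translation": [0, 0, -3], "spin": 0},
    {"gripper": -1, "translation": [0, 0, -3], "spin": 0},
    {"gripper": -1, "translation": [0, 0, -3], "spin": 0},
    {"gripper": -1, "translation": [0, 0, 0], "spin": 0}
  ]
}}

```text
time: 7.2
ee_pos: [0.4877, -0.018, 0.087]
eef_rot: [0.99, 0.139, -0.003, -0.001]
contact_force: [-0.2, 0.3, 0.4]
opening: 0.0854
gripper_force: 0.0
```

Run:
```python
from h import *
import pickle
P=cams.camera_params("wrist");im=cams.capture("wrist");cv2.imwrite("pics/w2.png",im[100:384,60:440])
s=r.read_state();M=R.from_quat(s["eef_rot"]).as_matrix();print(s["time"],s["ee_pos"],np.degrees(np.arctan2(M[1,1],M[0,1])),s["contact_force"])
pickle.dump(P,open("w2.pkl","wb"))
```

```text
7.25 [ 0.48889596 -0.01810025  0.08915402] -74.0610988901485 [0.77166334 0.59866961 0.59133927]
```

View pics/w2.png

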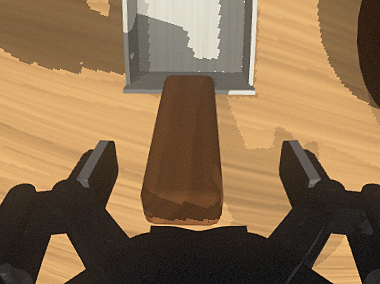

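The handle (crop columns 145–222) sits between the fingers, about 5 mm left of the middle, and is aligned with them. I'll shift, then close.

Request:
{"fn": "apply_moves", "kwargs": {
  "commands": [
    {"gripper": -1, "translation": [-0.1, 0.5, 0], "spin": 0},
    {"gripper": -1, "translation": [0, 0, 0], "spin": 0},
    {"gripper": 1, "translation": [0, 0, 0], "spin": 0},
    {"gripper": 1, "translation": [0, 0, 0], "spin": 0},
    {"gripper": 1, "translation": [0, 0, 0], "spin": 0},
    {"gripper": 1, "translation": [0, 0, 0], "spin": 0},
    {"gripper": 1, "translation": [0, 0, 0], "spin": 0},
    {"gripper": 1, "translation": [0, 0, 0], "spin": 0}
  ]
}}

```text
time: 8.25
ee_pos: [0.4886, -0.0132, 0.09]
eef_rot: [0.99, 0.139, 0.0, 0.0]
contact_force: [0.3, 0.9, 1.6]
opening: 0.0335
gripper_force: 61.3
```

Request:
{"fn": "apply_moves", "kwargs": {
  "commands": [
    {"gripper": 1, "translation": [0, 0, 1.5], "spin": 0},
    {"gripper": 1, "translation": [0, 0, 4], "spin": 0},
    {"gripper": 1, "translation": [0, 0, 4], "spin": 0},
    {"gripper": 1, "translation": [0, 0, 1.5], "spin": 0},
    {"gripper": 1, "translation": [0, 0, 0], "spin": 0},
    {"gripper": 1, "translation": [0, 0, 0], "spin": 0},
    {"gripper": 1, "translation": [0, 0, 0], "spin": 0},
    {"gripper": 1, "translation": [0, 0, 0], "spin": 0}
  ]
}}

```text
time: 9.25
ee_pos: [0.4882, -0.0131, 0.1987]
eef_rot: [0.99, 0.139, -0.001, -0.0]
contact_force: [-0.7, -0.4, -2.8]
opening: 0.0332
gripper_force: 61.2
```

Run:
```python
from h import *
import pickle
P=cams.camera_params("wrist");im=cams.capture("wrist")
sc=cams.capture("scene"); c=cv2.resize(sc[90:220,200:330],None,fx=2.9,fy=2.9,interpolation=cv2.INTER_CUBIC)
o=np.zeros((384,800,3),np.uint8);o[:,:420]=im[:,60:480];o[:377,422:799]=c;cv2.imwrite("pics/w3.png",o)
s=r.read_state();M=R.from_quat(s["eef_rot"]).as_matrix();print(s["time"],s["ee_pos"],np.degrees(np.arctan2(M[1,1],M[0,1])),s["contact_force"],s["moment"],s["opening"])
pickle.dump(P,open("w3.pkl","wb"))
```

```text
9.35 [ 0.48843591 -0.01312529  0.19933556] -74.06257781494202 [ 0.00281292  0.71478153 -2.17054168] [0.00905528 0.08041447 0.04269019] 0.03341317615731473
```

View pics/w3.png

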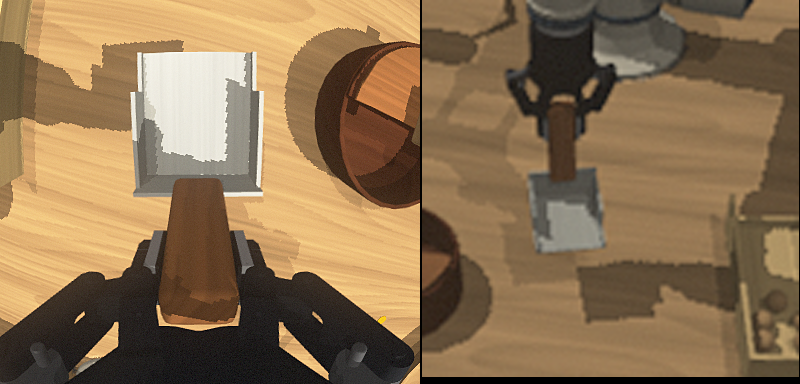

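The scoop is held at the handle and looks level. The lip is at wrist row 52 (columns 200–316) and the back foot at row 195. I'll compute the pitch and the lip position from those pixels.

Run:
```python
from h import *
import pickle;P=pickle.load(open("w3.pkl","rb"));np.set_printoptions(precision=4,suppress=True)
Rc=R.from_quat(P["orientation"]);o=np.array(P["xyz"])
def proj(p):
    d=Rc.inv().apply(p-o);t=np.arctan2(np.hypot(d[0],d[1]),d[2]);n=np.hypot(d[0],d[1])
    return P["cx"]+P["fx"]*t*d[0]/n,P["cy"]+P["fy"]*t*d[1]/n
G=np.array([.4884,-.0131,.199+.019]);h=np.radians(15.94)
for th in(-6,-3,0,3,6):
  for dx in (0,):
    a=np.radians(th);f=lambda x,y,z:(lambda X,Z:G+np.array([X*np.cos(h)-y*np.sin(h),X*np.sin(h)+y*np.cos(h),Z]))(np.cos(a)*(x+.064)-np.sin(a)*(z-.111),np.sin(a)*(x+.064)+np.cos(a)*(z-.111))
    print(th,"lip",np.array(proj(f(.05,.044,0))),np.array(proj(f(.05,-.044,0))),"sidestep",np.array(proj(f(.02,.044,.036))),"backtop",np.array(proj(f(-.05,.044,.046))),"htop",np.array(proj(f(-.069-.011,0,.138))))
print(o,ray("wrist",[(258,52)],.1,P),ray("wrist",[(258,195)],.15,P))
```

```text
-6 lip [202.1393  65.8834] [310.2615  65.6292] sidestep [192.4183  98.2788] backtop [192.1558 199.8536] htop [254.0447 321.9795]
-3 lip [200.8122  57.7471] [311.4761  57.4656] sidestep [190.9736  92.2852] backtop [191.6437 195.3964] htop [254.0937 323.1979]
0 lip [199.3758  49.6052] [312.7913  49.2937] sidestep [189.4191  86.374 ] backtop [191.0813 190.9959] htop [254.1429 324.2079]
3 lip [197.8207  41.4577] [314.2158  41.1134] sidestep [187.7468  80.5536] backtop [190.4672 186.6577] htop [254.1923 325.0134]
6 lip [196.1365  33.3048] [315.7592  32.9245] sidestep [185.9475  74.8337] backtop [189.7999 182.3876] htop [254.2415 325.619 ]
[0.5652 0.0068 0.3409] [[0.5961 0.0161]] [[ 0.4986 -0.0118]]
```

Request:
{"fn": "apply_moves", "kwargs": {
  "commands": [
    {"gripper": 1, "translation": [-1.2, 1.6, 0], "spin": 0},
    {"gripper": 1, "translation": [-2.5, 3.5, -0.5], "spin": -1},
    {"gripper": 1, "translation": [-3.2, 4.4, -0.5], "spin": -1.3},
    {"gripper": 1, "translation": [-3.2, 4.4, -0.5], "spin": -1},
    {"gripper": 1, "translation": [-3.2, 4.4, -0.5], "spin": -1},
    {"gripper": 1, "translation": [-3.2, 4.3, 0], "spin": -1},
    {"gripper": 1, "translation": [-2.4, 3.3, 0], "spin": -1},
    {"gripper": 1, "translation": [0, 0, 0], "spin": 0}
  ]
}}

```text
time: 10.35
ee_pos: [0.2972, 0.2479, 0.1801]
eef_rot: [0.996, 0.087, 0.0, -0.001]
contact_force: [-0.3, -0.1, -1.8]
opening: 0.0334
gripper_force: 61.5
```

Run:
```python
from h import *
import pickle
P=cams.camera_params("wrist");im=cams.capture("wrist");cv2.imwrite("pics/w4.png",cv2.resize(im,None,fx=1.55,fy=1.55))
s=r.read_state();M=R.from_quat(s["eef_rot"]).as_matrix();print(s["time"],s["ee_pos"],np.degrees(np.arctan2(M[1,1],M[0,1])),s["q"])
pickle.dump((P,s),open("w4.pkl","wb"))
```

```text
10.4 [0.29830229 0.2467593  0.18003123] -80.13735459802339 [ 6.03159021e-01 -5.04681496e-01  1.83768887e+00  2.12032220e-05
  1.80801958e+00  2.00182477e+00]
```

View pics/w4.png

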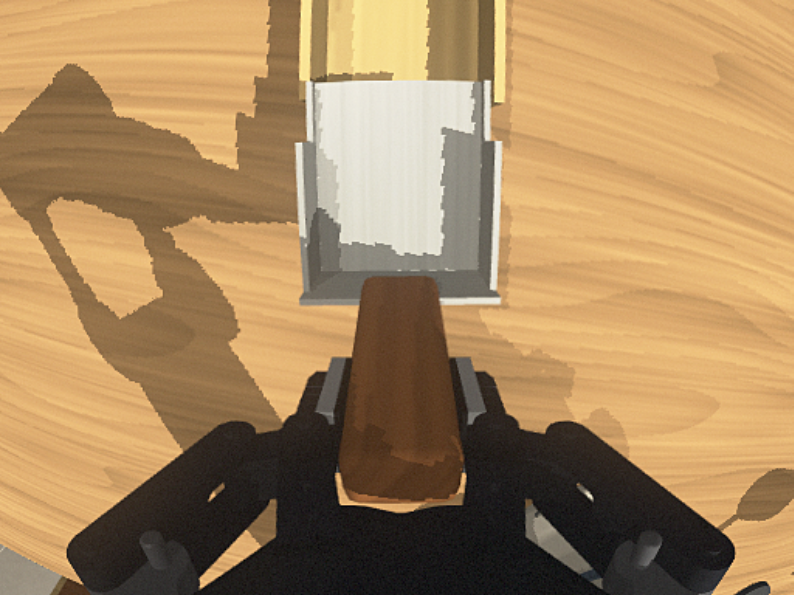

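The scoop lip (row 80, columns 307–490) is above the tray's near end (wall tops at columns 301–312 and 495–506, ending at row 103). The scoop is aligned in yaw and about 3 mm too far left.

Run:
```python
from h import *
import pickle;P,s=pickle.load(open("w4.pkl","rb"));np.set_printoptions(precision=4,suppress=True)
p=ray("wrist",np.array([(506,103),(301,97),(507,5),(302,5)])/1.55,.065,P)
h=np.radians(9.86);u=np.array([np.cos(h),np.sin(h)]);w=np.array([-u[1],u[0]])
e=np.array(s["ee_pos"])[:2]
print(p,(p-e)@u,(p-e)@w)
l=ray("wrist",np.array([(307,81),(490,81)])/1.55,.180-.0905,P);print((l-e)@u,(l-e)@w)
```

```text
[[0.4097 0.2063]
 [0.3932 0.3188]
 [0.4671 0.2155]
 [0.447  0.3279]] [0.1028 0.1059 0.161  0.1604] [-0.0589  0.0547 -0.0597  0.0545]
[0.1114 0.1114] [ 0.0463 -0.0451]
```

Request:
{"fn": "apply_moves", "kwargs": {
  "commands": [
    {"gripper": 1, "translation": [0.6, -0.2, 0], "spin": -0.4},
    {"gripper": 1, "translation": [0, 0, -2.5], "spin": 0},
    {"gripper": 1, "translation": [0, 0, -2.5], "spin": 0},
    {"gripper": 1, "translation": [0, 0, -1.5], "spin": 0},
    {"gripper": 1, "translation": [0, 0, -0.5], "spin": 0},
    {"gripper": 1, "translation": [0, 0, -0.5], "spin": 0},
    {"gripper": 1, "translation": [0, 0, 0], "spin": 0},
    {"gripper": 1, "translation": [0, 0, 0], "spin": 0}
  ]
}}

```text
time: 11.4
ee_pos: [0.3062, 0.2442, 0.1084]
eef_rot: [0.997, 0.08, 0.001, -0.001]
contact_force: [-8.7, -2.4, 11.8]
opening: 0.0333
gripper_force: 62.6
```

Request:
{"fn": "apply_moves", "kwargs": {
  "commands": [
    {"gripper": 1, "translation": [0, 0, 0.5], "spin": 0},
    {"gripper": 1, "translation": [0, 0, 1], "spin": 0},
    {"gripper": 1, "translation": [0, 0, 1], "spin": 0},
    {"gripper": 1, "translation": [0, 0, 0.5], "spin": 0},
    {"gripper": 1, "translation": [0, 0, 0], "spin": 0},
    {"gripper": 1, "translation": [0, 0, 0], "spin": 0},
    {"gripper": 1, "translation": [0, 0, 0], "spin": 0},
    {"gripper": 1, "translation": [0, 0, 0], "spin": 0}
  ]
}}

```text
time: 12.4
ee_pos: [0.3055, 0.2438, 0.1346]
eef_rot: [0.997, 0.081, -0.0, 0.0]
contact_force: [0.4, 0.7, -1.9]
opening: 0.0331
gripper_force: 61.0
```

```bash
cat > lip.py <<'E'
from h import *
def lip(im):
    # bright/low-saturation aluminium, rows near the image centre columns
    hsv=cv2.cvtColor(im,cv2.COLOR_BGR2HSV); m=(hsv[...,1]<45)
    return {c:(np.where(m[20:190,c])[0]+20)[[0,-1]].tolist() for c in (225,240,258,275,290) if m[20:190,c].any()}
E
python3 - <<'E'
from lip import *
s=r.read_state();im=cams.capture("wrist");cv2.imwrite("pics/w5.png",im)
print("now",lip(im),s["ee_pos"],s["contact_force"],s["moment"])
full=cv2.resize(cv2.imread("pics/w4.png"),(512,384),interpolation=cv2.INTER_AREA);print("w4",lip(full))
E
```

```text
now {225: [48, 189], 240: [48, 175], 258: [48, 175], 275: [48, 175], 290: [48, 189]} [0.30547252 0.2437898  0.13458218] [ 0.42156322  0.7348688  -1.93232897] [ 0.06112906  0.08562548 -0.00841551]
w4 {225: [52, 189], 240: [52, 177], 258: [52, 177], 275: [52, 177], 290: [52, 189]}
```

Request:
{"fn": "apply_moves", "kwargs": {
  "commands": [
    {"gripper": 1, "translation": [0, 0, -1.5], "spin": 0},
    {"gripper": 1, "translation": [0, 0, -1], "spin": 0},
    {"gripper": 1, "translation": [0, 0, -0.5], "spin": 0},
    {"gripper": 1, "translation": [0, 0, -0.4], "spin": 0},
    {"gripper": 1, "translation": [0, 0, 0], "spin": 0},
    {"gripper": 1, "translation": [0, 0, 1.4], "spin": 0},
    {"gripper": 1, "translation": [0, 0, 2], "spin": 0},
    {"gripper": 1, "translation": [0, 0, 0], "spin": 0}
  ]
}}

```text
time: 13.45
ee_pos: [0.3065, 0.2443, 0.1367]
eef_rot: [0.997, 0.08, 0.001, -0.001]
contact_force: [0.1, 0.5, -2.5]
opening: 0.0331
gripper_force: 60.3
```

Run:
```python
from lip import *
s=r.read_state();im=cams.capture("wrist");cv2.imwrite("pics/w6.png",im)
print("now",lip(im),s["ee_pos"],s["contact_force"],s["moment"])
```

```text
now {225: [42, 189], 240: [42, 172], 258: [42, 171], 275: [42, 172], 290: [42, 189]} [0.30647908 0.24434636 0.1367255 ] [ 0.13752746  0.53734998 -2.48134139] [-0.00037812  0.06629693 -0.0308991 ]
```

Request:
{"fn": "apply_moves", "kwargs": {
  "commands": [
    {"gripper": 1, "translation": [1.38, 0.23, 0], "spin": 0},
    {"gripper": 1, "translation": [3, 0.5, 0], "spin": 0},
    {"gripper": 1, "translation": [3, 0.5, 0], "spin": 0},
    {"gripper": 1, "translation": [3, 0.5, 0], "spin": 0},
    {"gripper": 1, "translation": [0, 0, 0], "spin": 0},
    {"gripper": 1, "translation": [0, 0, -2], "spin": 0},
    {"gripper": 1, "translation": [0, 0, -1.9], "spin": 0},
    {"gripper": 1, "translation": [0, 0, 0], "spin": 0}
  ]
}}

```text
time: 14.5
ee_pos: [0.4082, 0.2608, 0.094]
eef_rot: [0.997, 0.081, -0.001, 0.0]
contact_force: [-0.2, -0.1, -1.6]
opening: 0.0333
gripper_force: 60.2
```

Run:
```python
from lip import *
s=r.read_state();im=cams.capture("wrist");t=cams.capture("top")
c=np.zeros((500,800,3),np.uint8);c[:384,:420]=im[:,60:480];a=cv2.resize(t[165:290,120:200],None,fx=4,fy=4);c[:500,430:750]=a
cv2.imwrite("pics/w7.png",c)
print("now",lip(im),s["time"],s["ee_pos"],s["contact_force"],s["moment"])
```

```text
now {225: [42, 189], 240: [42, 172], 258: [42, 172], 275: [42, 172], 290: [42, 189]} 14.5 [0.40818378 0.26078228 0.09401382] [-0.23729471 -0.10367341 -1.63078939] [-0.0345373   0.10950018 -0.02721103]
```

View pics/w7.png

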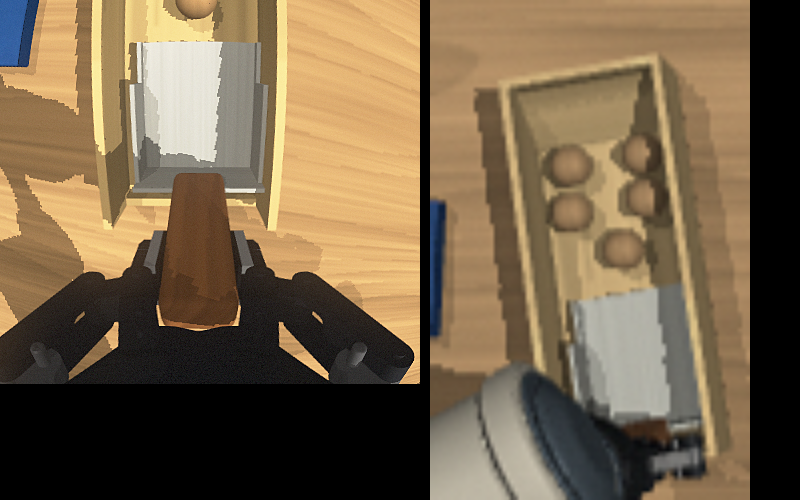

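The scoop sits in the tray behind the balls (nearest ball at wrist (196,5)), but it looks a few mm right of centre. I'll measure the walls along image rows.

Run:
```python
from lip import *
im=cv2.imread("pics/w7.png")[:384,:420];hsv=cv2.cvtColor(im,cv2.COLOR_BGR2HSV)
for row in(30,60,150,190):
    print(row,"L",[tuple(map(int,im[row,c])) for c in range(84,140,4)]);print("   R",[tuple(map(int,im[row,c])) for c in range(256,296,3)])
P=cams.camera_params("wrist");s=r.read_state();e=np.array(s["ee_pos"])[:2];h=np.radians(9.3);w=np.array([-np.sin(h),np.cos(h)])
np.set_printoptions(precision=4,suppress=True)
M=R.from_quat(s["eef_rot"]).as_matrix();print("toolyaw",np.degrees(np.arctan2(M[1,0],M[0,0])))
for row in(30,190):
    print(row,(ray("wrist",[(60+c,row) for c in(90,95,100,105,110,275,280,285)],.065)-e)@w)
```

```text
30 L [(69, 104, 136), (62, 99, 130), (159, 240, 255), (144, 225, 247), (151, 231, 254), (85, 134, 163), (89, 135, 166), (90, 137, 164), (97, 145, 175), (92, 140, 169), (86, 133, 162), (144, 219, 243), (132, 198, 232), (125, 194, 227)]
   R [(97, 147, 179), (61, 89, 108), (62, 93, 113), (62, 99, 118), (60, 94, 115), (63, 99, 117), (66, 96, 118), (135, 206, 246), (147, 223, 247), (149, 223, 247), (151, 231, 250), (113, 181, 229), (117, 180, 228), (114, 179, 225)]
60 L [(77, 116, 151), (79, 119, 152), (155, 237, 255), (154, 232, 251), (154, 235, 255), (93, 140, 166), (89, 135, 167), (92, 138, 165), (93, 142, 174), (91, 138, 170), (79, 128, 161), (146, 222, 248), (78, 113, 137), (82, 119, 137)]
   R [(104, 115, 119), (132, 141, 146), (69, 96, 117), (66, 99, 119), (67, 100, 124), (65, 99, 121), (64, 97, 118), (146, 228, 255), (154, 232, 250), (154, 229, 250), (158, 235, 253), (118, 184, 232), (118, 186, 232), (120, 185, 230)]
150 L [(71, 109, 141), (72, 111, 141), (71, 111, 143), (96, 147, 180), (164, 240, 255), (138, 219, 248), (90, 137, 166), (96, 145, 173), (60, 88, 106), (63, 91, 112)
[... 241 characters left out ...]
 184, 231), (118, 181, 229), (120, 186, 230), (121, 183, 229)]
190 L [(108, 168, 217), (108, 165, 214), (109, 167, 219), (115, 174, 226), (97, 147, 177), (95, 148, 178), (71, 111, 132), (59, 87, 107), (61, 95, 112), (62, 94, 112), (52, 81, 103), (90, 136, 166), (102, 133, 148), (128, 141, 145)]
   R [(117, 131, 138), (132, 145, 150), (129, 142, 150), (62, 96, 116), (63, 97, 120), (158, 242, 255), (155, 232, 250), (153, 232, 251), (134, 207, 242), (120, 185, 231), (121, 186, 232), (117, 180, 228), (118, 182, 228), (115, 179, 228)]
toolyaw 9.263097458298459
30 [ 0.0617  0.0585  0.0553  0.0522  0.0491 -0.0462 -0.0492 -0.0523]
190 [ 0.0673  0.0638  0.0603  0.057   0.0536 -0.0499 -0.0532 -0.0565]
```

Request:
{"fn": "apply_moves", "kwargs": {
  "commands": [
    {"gripper": 1, "translation": [0, 0.3, 0], "spin": 0},
    {"gripper": 1, "translation": [1.48, 0.24, 0], "spin": 0},
    {"gripper": 1, "translation": [2.96, 0.48, 0], "spin": 0},
    {"gripper": 1, "translation": [2.96, 0.48, 0], "spin": 0},
    {"gripper": 1, "translation": [2.96, 0.48, 0], "spin": 0},
    {"gripper": 1, "translation": [1.38, 0.22, 0], "spin": 0},
    {"gripper": 1, "translation": [0, 0, 0], "spin": 0},
    {"gripper": 1, "translation": [0, 0, 0], "spin": 0}
  ]
}}

```text
time: 15.6
ee_pos: [0.5259, 0.2832, 0.0956]
eef_rot: [0.997, 0.081, -0.0, 0.0]
contact_force: [0.6, 0.3, -2.3]
opening: 0.0335
gripper_force: 60.1
```

```bash
cat > st.py <<'E'
from lip import *
import sys
def st(name):
    s=r.read_state();P=cams.camera_params("wrist");im=cams.capture("wrist");t=cams.capture("top");cv2.imwrite(f"pics/{name}w.png",im);cv2.imwrite(f"pics/{name}t.png",t)
    print(s["time"],s["ee_pos"],s["contact_force"].round(1),s["moment"].round(2),lip(im))
    return im,t
if __name__=="__main__":
    im,t=st(sys.argv[1])
    # balls: brownish, darker/redder than the pale ply
    roi=im[:190,190:330]; hsv=cv2.cvtColor(roi,cv2.COLOR_BGR2HSV)
    g=cv2.medianBlur(cv2.cvtColor(roi,cv2.COLOR_BGR2GRAY),3)
    c=cv2.HoughCircles(g,cv2.HOUGH_GRADIENT,1.2,22,param1=120,param2=14,minRadius=13,maxRadius=28)
    if c is not None:
        for x,y,R_ in c[0]: print("circ",x+190,y,R_,im[int(y),int(x+190)],hsv[int(y),int(x)])
E
python3 st.py a
```

```text
15.6 [0.5259369  0.28317149 0.09564585] [ 0.6  0.3 -2.3] [-0.09  0.18  0.04] {225: [69, 189], 240: [42, 172], 258: [42, 172], 275: [42, 172], 290: [42, 189]}
circ 218.2 47.4 20.68 [134 203 243] [ 19 114 243]
circ 296.2 78.600006 20.560001 [126 191 235] [ 18 118 235]
circ 238.6 123.00001 19.36 [130 196 240] [ 18 117 240]
circ 249.4 79.8 22.0 [125 189 231] [ 18 117 231]
circ 279.4 133.8 17.92 [131 199 240] [ 19 116 240]
circ 219.4 162.6 27.279999 [143 158 163] [ 23  31 163]
circ 225.4 82.200005 22.0 [139 155 157] [ 27  29 157]
circ 215.8 105.00001 27.279999 [113 124 128] [ 22  30 128]
circ 273.4 106.200005 16.48 [225 237 241] [ 23  17 241]
circ 298.6 144.6 21.76 [110 116 119] [ 20  19 119]
circ 304.6 174.6 13.84 [108 116 123] [ 16  31 123]
circ 269.8 46.2 18.04 [230 241 243] [ 25  14 243]
circ 298.6 46.2 15.4 [138 149 157] [ 17  31 157]
```

Five brown circles sit over the scoop, one of them at the lip at (218,47). I'll lift along the slope so it rolls in.

Request:
{"fn": "apply_moves", "kwargs": {
  "commands": [
    {"gripper": 1, "translation": [0.5, 0.08, 0.4], "spin": 0},
    {"gripper": 1, "translation": [0.8, 0.13, 0.8], "spin": 0},
    {"gripper": 1, "translation": [0.8, 0.13, 0.8], "spin": 0},
    {"gripper": 1, "translation": [0.8, 0.13, 0.8], "spin": 0},
    {"gripper": 1, "translation": [0.5, 0.08, 0.6], "spin": 0},
    {"gripper": 1, "translation": [0.2, 0.03, 0.5], "spin": 0},
    {"gripper": 1, "translation": [0, 0, 0.4], "spin": 0},
    {"gripper": 1, "translation": [0, 0, 0], "spin": 0}
  ]
}}

```text
time: 16.7
ee_pos: [0.5622, 0.2889, 0.1388]
eef_rot: [0.997, 0.081, -0.001, 0.0]
contact_force: [-4.9, -1.5, -2.2]
opening: 0.0337
gripper_force: 60.1
```

```bash
python3 st.py b
```

```text
16.7 [0.56218224 0.28885675 0.13883853] [-4.9 -1.5 -2.2] [-0.3   1.16 -0.09] {225: [45, 189], 240: [45, 95], 258: [45, 174], 275: [45, 135], 290: [45, 189]}
circ 243.4 115.8 20.68 [126 188 234] [ 17 118 234]
circ 235.0 157.8 19.36 [123 185 236] [ 16 122 236]
circ 283.0 119.4 23.32 [120 176 223] [ 16 118 223]
circ 217.0 83.4 25.960001 [132 199 239] [ 19 114 239]
circ 275.8 155.40001 22.0 [123 184 232] [ 17 120 232]
circ 292.6 71.4 27.279999 [227 239 241] [ 26  15 241]
circ 213.4 148.20001 22.0 [106 117 124] [ 18  37 124]
circ 254.20001 71.4 25.960001 [228 240 242] [ 26  15 242]
circ 217.0 173.40001 23.08 [103 114 119] [ 21  34 119]
circ 209.8 119.4 14.08 [192 208 217] [ 19  29 217]
circ 218.2 59.4 15.16 [107 138 167] [ 16  92 167]
```

All five balls are inside and settled towards the back. I'll back off the wall slightly and lift.

Request:
{"fn": "apply_moves", "kwargs": {
  "commands": [
    {"gripper": 1, "translation": [-0.2, -0.03, 0.2], "spin": 0},
    {"gripper": 1, "translation": [-0.2, -0.03, 0.5], "spin": 0},
    {"gripper": 1, "translation": [-0.1, 0, 1], "spin": 0},
    {"gripper": 1, "translation": [0, 0, 1.2], "spin": 0},
    {"gripper": 1, "translation": [0, 0, 1.2], "spin": 0},
    {"gripper": 1, "translation": [0, 0, 0.7], "spin": 0},
    {"gripper": 1, "translation": [0, 0, 0.3], "spin": 0},
    {"gripper": 1, "translation": [0, 0, 0], "spin": 0}
  ]
}}

```text
time: 17.8
ee_pos: [0.5578, 0.2884, 0.1898]
eef_rot: [0.997, 0.081, -0.0, 0.0]
contact_force: [-0.7, -0.2, -1.9]
opening: 0.0333
gripper_force: 60.2
```

```bash
python3 st.py c
```

```text
17.8 [0.55782731 0.28835987 0.18978877] [-0.7 -0.2 -1.9] [-0.01  0.1  -0.01] {225: [45, 189], 240: [44, 94], 258: [44, 173], 275: [44, 135], 290: [45, 189]}
circ 219.4 79.8 22.0 [135 208 245] [ 20 114 245]
circ 241.0 121.8 27.279999 [123 187 233] [ 17 120 233]
circ 279.4 157.8 18.04 [129 195 239] [ 18 117 239]
circ 284.2 118.200005 22.0 [116 172 221] [ 16 121 221]
circ 235.0 156.6 19.36 [120 182 229] [ 17 121 229]
circ 213.4 118.200005 23.32 [108 120 122] [ 26  29 122]
circ 298.6 100.200005 23.32 [ 94 137 178] [ 15 120 178]
circ 298.6 58.2 21.880001 [221 233 237] [ 23  17 237]
```

Request:
{"fn": "apply_moves", "kwargs": {
  "commands": [
    {"gripper": 1, "translation": [-0.3, -0.5, 0], "spin": 0},
    {"gripper": 1, "translation": [-0.6, -1, 0], "spin": -0.2},
    {"gripper": 1, "translation": [-0.9, -1.5, 0], "spin": -0.4},
    {"gripper": 1, "translation": [-1.1, -2, 0], "spin": -0.5},
    {"gripper": 1, "translation": [-1.24, -2.5, 0], "spin": -0.5},
    {"gripper": 1, "translation": [-1.24, -2.6, 0], "spin": -0.5},
    {"gripper": 1, "translation": [-1.24, -2.6, 0], "spin": -0.5},
    {"gripper": 1, "translation": [-1.24, -2.6, 0], "spin": -0.5}
  ]
}}

```text
time: 18.9
ee_pos: [0.4782, 0.134, 0.1899]
eef_rot: [0.999, 0.053, 0.0, 0.0]
contact_force: [-0.0, -0.1, -2.7]
opening: 0.0334
gripper_force: 60.2
```

Request:
{"fn": "apply_moves", "kwargs": {
  "commands": [
    {"gripper": 1, "translation": [-1.24, -2.6, 0], "spin": -0.5},
    {"gripper": 1, "translation": [-1.24, -2.6, 0], "spin": -0.5},
    {"gripper": 1, "translation": [-1.24, -2.6, 0], "spin": -0.5},
    {"gripper": 1, "translation": [-1.24, -2.6, 0], "spin": -0.5},
    {"gripper": 1, "translation": [-1.24, -2.6, 0], "spin": -0.5},
    {"gripper": 1, "translation": [-1.24, -2.6, 0], "spin": -0.5},
    {"gripper": 1, "translation": [-1.24, -2.6, 0], "spin": -0.5},
    {"gripper": 1, "translation": [-1.24, -2.6, 0], "spin": -0.5}
  ]
}}

```text
time: 19.9
ee_pos: [0.3789, -0.0736, 0.1899]
eef_rot: [1.0, 0.018, 0.0, 0.0]
contact_force: [0.2, -0.3, -2.8]
opening: 0.0331
gripper_force: 60.2
```

Request:
{"fn": "apply_moves", "kwargs": {
  "commands": [
    {"gripper": 1, "translation": [-1.24, -2.6, 0], "spin": -0.5},
    {"gripper": 1, "translation": [-1.24, -2.5, 0], "spin": -0.5},
    {"gripper": 1, "translation": [-1.24, -2.4, 0], "spin": -0.5},
    {"gripper": 1, "translation": [-1.24, -2.3, 0], "spin": -0.5},
    {"gripper": 1, "translation": [-1.2, -1.7, 0], "spin": -0.3},
    {"gripper": 1, "translation": [-0.9, -1.2, 0], "spin": -0.1},
    {"gripper": 1, "translation": [-0.6, -0.7, 0], "spin": 0},
    {"gripper": 1, "translation": [-0.3, -0.3, 0], "spin": 0}
  ]
}}

```text
time: 20.9
ee_pos: [0.2999, -0.2098, 0.1899]
eef_rot: [1.0, -0.003, 0.0, 0.0]
contact_force: [-0.7, -0.1, -2.8]
opening: 0.0329
gripper_force: 60.3
```

```bash
python3 st.py d
```

```text
20.9 [ 0.29990163 -0.20981133  0.18988077] [-0.7 -0.1 -2.8] [0.05 0.05 0.02] {225: [45, 189], 240: [44, 174], 258: [44, 173], 275: [44, 135], 290: [45, 189]}
circ 248.2 120.600006 20.68 [117 179 226] [ 17 123 226]
circ 226.6 84.600006 23.32 [121 183 228] [ 17 120 228]
circ 219.4 155.40001 27.279999 [ 99 150 196] [ 16 126 196]
circ 268.6 155.40001 20.68 [118 182 229] [ 17 124 229]
circ 301.0 120.600006 27.279999 [114 175 224] [ 17 125 224]
circ 209.8 115.8 19.36 [177 193 198] [ 23  27 198]
circ 225.4 51.000004 24.64 [215 228 230] [ 26  17 230]
circ 298.6 58.2 22.0 [205 222 225] [ 26  23 225]
circ 297.4 160.20001 13.72 [120 132 137] [ 21  32 137]
```

Five balls are still aboard. I'll lower and centre, then do a forward run with a sharp stop to roll the balls into the mouth.

Request:
{"fn": "apply_moves", "kwargs": {
  "commands": [
    {"gripper": 1, "translation": [0, -0.2, -0.2], "spin": 0},
    {"gripper": 1, "translation": [0, -0.4, -0.5], "spin": 0},
    {"gripper": 1, "translation": [0, -0.4, -0.6], "spin": 0},
    {"gripper": 1, "translation": [0, -0.2, -0.5], "spin": 0},
    {"gripper": 1, "translation": [0, 0, -0.3], "spin": 0},
    {"gripper": 1, "translation": [0, 0, 0], "spin": 0},
    {"gripper": 1, "translation": [0, 0, 0], "spin": 0},
    {"gripper": 1, "translation": [0, 0, 0], "spin": 0}
  ]
}}

```text
time: 22.0
ee_pos: [0.3005, -0.2217, 0.1691]
eef_rot: [1.0, -0.002, 0.0, 0.0]
contact_force: [0.8, -0.7, -2.7]
opening: 0.0335
gripper_force: 60.3
```

Request:
{"fn": "apply_moves", "kwargs": {
  "commands": [
    {"gripper": 1, "translation": [1.5, 0, 0], "spin": 0},
    {"gripper": 1, "translation": [3.3, 0, 0], "spin": 0},
    {"gripper": 1, "translation": [4.8, 0, 0], "spin": 0},
    {"gripper": 1, "translation": [4.8, 0, 0], "spin": 0},
    {"gripper": 1, "translation": [0, 0, 0], "spin": 0},
    {"gripper": 1, "translation": [0, 0, 0], "spin": 0},
    {"gripper": 1, "translation": [0, 0, 0], "spin": 0},
    {"gripper": 1, "translation": [0, 0, 0], "spin": 0}
  ]
}}

```text
time: 23.0
ee_pos: [0.444, -0.2218, 0.1695]
eef_rot: [1.0, -0.003, 0.001, 0.0]
contact_force: [0.5, -0.5, -2.5]
opening: 0.0332
gripper_force: 60.4
```

```bash
python3 st.py e
```

```text
23.0 [ 0.4439791  -0.22183066  0.16953879] [ 0.5 -0.5 -2.5] [-0.03  0.11  0.02] {225: [43, 189], 240: [43, 173], 258: [43, 173], 275: [100, 173], 290: [67, 189]}
circ 289.0 45.0 21.64 [117 176 226] [ 16 123 226]
circ 221.8 72.600006 19.36 [126 184 229] [ 17 115 229]
circ 265.0 81.0 21.880001 [116 170 218] [ 16 119 218]
circ 245.8 41.4 20.44 [ 62  95 125] [ 16 129 125]
circ 304.6 101.4 23.32 [128 137 143] [ 18  27 143]
circ 220.6 113.4 25.960001 [209 224 226] [ 26  19 226]
circ 219.4 143.40001 27.279999 [174 191 194] [ 26  26 194]
circ 260.2 148.20001 25.960001 [204 218 221] [ 25  20 221]
circ 245.8 185.40001 13.48 [ 56  81 115] [ 13 131 115]
```

```bash
python3 st.py f
```

```text
23.1 [ 0.44406124 -0.22184035  0.16944786] [ 0.4 -0.  -2.7] [ 0.    0.12 -0.01] {225: [44, 189], 240: [43, 173], 258: [43, 173], 275: [66, 173], 290: [71, 189]}
circ 289.0 49.800003 21.76 [115 177 223] [ 17 124 223]
circ 265.0 90.600006 25.960001 [113 165 213] [ 16 120 213]
circ 220.6 82.200005 22.0 [114 171 222] [ 16 124 222]
circ 244.6 47.4 23.2 [216 228 230] [ 26  16 230]
circ 304.6 101.4 22.0 [126 131 136] [ 15  19 136]
circ 223.0 119.4 24.64 [204 220 223] [ 25  22 223]
circ 304.6 172.20001 17.8 [ 94 103 106] [ 23  29 106]
circ 298.6 124.200005 13.96 [123 136 139] [ 24  29 139]
circ 263.8 150.6 19.12 [213 226 227] [ 28  16 227]
```

Two balls left the scoop and three are rolling back. I'll let them settle, back off gently, and repeat a bit faster with a short retract.

Request:
{"fn": "apply_moves", "kwargs": {
  "commands": [
    {"gripper": 1, "translation": [0, 0, 0], "spin": 0},
    {"gripper": 1, "translation": [0, 0, 0], "spin": 0},
    {"gripper": 1, "translation": [0, 0, 0], "spin": 0},
    {"gripper": 1, "translation": [0, 0, 0], "spin": 0},
    {"gripper": 1, "translation": [-0.3, 0, 0], "spin": 0},
    {"gripper": 1, "translation": [-0.6, 0, 0], "spin": 0},
    {"gripper": 1, "translation": [-0.9, 0, 0], "spin": 0},
    {"gripper": 1, "translation": [-1.2, 0, 0], "spin": 0}
  ]
}}

```text
time: 24.2
ee_pos: [0.4136, -0.2216, 0.1689]
eef_rot: [1.0, -0.002, -0.0, 0.0]
contact_force: [-0.2, -0.3, -1.9]
opening: 0.0333
gripper_force: 60.5
```

Request:
{"fn": "apply_moves", "kwargs": {
  "commands": [
    {"gripper": 1, "translation": [-1.2, 0, 0], "spin": 0},
    {"gripper": 1, "translation": [-1.2, 0, 0], "spin": 0},
    {"gripper": 1, "translation": [-1.2, 0, 0], "spin": 0},
    {"gripper": 1, "translation": [-1.2, 0, 0], "spin": 0},
    {"gripper": 1, "translation": [-1.2, 0, 0], "spin": 0},
    {"gripper": 1, "translation": [-1.2, 0, 0], "spin": 0},
    {"gripper": 1, "translation": [-1.2, 0, 0], "spin": 0},
    {"gripper": 1, "translation": [-1.2, 0, 0], "spin": 0}
  ]
}}

```text
time: 25.2
ee_pos: [0.3176, -0.2216, 0.1689]
eef_rot: [1.0, -0.002, 0.0, 0.0]
contact_force: [-0.3, 0.3, -2.2]
opening: 0.0331
gripper_force: 60.5
```

Request:
{"fn": "apply_moves", "kwargs": {
  "commands": [
    {"gripper": 1, "translation": [-1.2, 0, 0], "spin": 0},
    {"gripper": 1, "translation": [-0.9, 0, 0], "spin": 0},
    {"gripper": 1, "translation": [-0.6, 0, 0], "spin": 0},
    {"gripper": 1, "translation": [-0.3, 0, 0], "spin": 0},
    {"gripper": 1, "translation": [0, 0, 0], "spin": 0},
    {"gripper": 1, "translation": [0, 0, 0], "spin": 0},
    {"gripper": 1, "translation": [0, 0, 0], "spin": 0},
    {"gripper": 1, "translation": [0, 0, 0], "spin": 0}
  ]
}}

```text
time: 26.2
ee_pos: [0.2885, -0.2216, 0.1688]
eef_rot: [1.0, -0.002, -0.0, -0.0]
contact_force: [0.7, -0.4, -2.4]
opening: 0.0332
gripper_force: 60.5
```

```bash
python3 st.py g
python3 - <<'E'
import cv2,numpy as np
t=cv2.imread("pics/gt.png");w=cv2.imread("pics/gw.png")
c=np.zeros((550,800,3),np.uint8);c[:384,:400]=w[:,60:460];c[:360,410:770]=cv2.resize(t[150:250,300:400],None,fx=3.6,fy=3.6,interpolation=cv2.INTER_CUBIC)
cv2.imwrite("pics/last.png",c)
E
```

```text
26.2 [ 0.28848789 -0.22160316  0.16879508] [ 0.7 -0.4 -2.4] [-0.06  0.09 -0.  ] {225: [44, 189], 240: [43, 173], 258: [43, 134], 275: [43, 173], 290: [44, 189]}
circ 292.6 125.4 18.04 [107 162 209] [ 16 124 209]
circ 225.4 154.20001 16.72 [121 183 227] [ 18 119 227]
circ 262.6 155.40001 20.68 [114 172 222] [ 16 124 222]
circ 309.4 162.6 25.960001 [121 132 136] [ 22  28 136]
circ 304.6 101.4 19.12 [127 135 140] [ 18  24 140]
circ 292.6 66.600006 23.32 [211 224 227] [ 24  18 227]
circ 225.4 64.200005 22.0 [211 224 228] [ 23  19 228]
```

Request:
{"fn": "apply_moves", "kwargs": {
  "commands": [
    {"gripper": 1, "translation": [1.4, 0, 0], "spin": 0},
    {"gripper": 1, "translation": [3.3, 0, 0], "spin": 0},
    {"gripper": 1, "translation": [5.2, 0, 0], "spin": 0},
    {"gripper": 1, "translation": [6, 0, 0], "spin": 0},
    {"gripper": 1, "translation": [0, 0, 0], "spin": 0},
    {"gripper": 1, "translation": [-0.8, 0, 0], "spin": 0},
    {"gripper": 1, "translation": [-1.5, 0, 0], "spin": 0},
    {"gripper": 1, "translation": [-1.5, 0, 0], "spin": 0}
  ]
}}

```text
time: 27.3
ee_pos: [0.4077, -0.2218, 0.1699]
eef_rot: [1.0, -0.003, 0.001, 0.001]
contact_force: [-0.2, -0.7, -1.9]
opening: 0.0334
gripper_force: 60.6
```

```bash
python3 st.py h
```

```text
27.3 [ 0.40772513 -0.22183359  0.16986972] [-0.2 -0.7 -1.9] [-0.04  0.1  -0.01] {225: [66, 189], 240: [58, 172], 258: [41, 171], 275: [41, 171], 290: [41, 189]}
circ 221.8 45.0 21.76 [122 181 228] [ 17 119 228]
circ 265.0 17.400002 16.96 [121 179 227] [ 16 119 227]
circ 298.6 60.600002 20.2 [196 212 217] [ 23  25 217]
circ 213.4 173.40001 14.92 [ 96 107 113] [ 19  38 113]
circ 245.8 3.0 15.28 [115 175 225] [ 16 125 225]
circ 256.6 144.6 27.279999 [206 220 223] [ 25  19 223]
circ 304.6 149.40001 20.44 [119 129 132] [ 23  25 132]
circ 304.6 90.600006 20.44 [123 134 136] [ 25  24 136]
circ 254.20001 185.40001 21.64 [ 43  71 101] [ 14 146 101]
circ 225.4 77.4 19.24 [206 222 226] [ 24  23 226]
circ 219.4 141.0 17.68 [168 183 186] [ 25  25 186]
circ 298.6 126.600006 13.84 [119 130 134] [ 22  29 134]
```

Request:
{"fn": "apply_moves", "kwargs": {
  "commands": [
    {"gripper": 1, "translation": [1.8, 0, 0], "spin": 0},
    {"gripper": 1, "translation": [1.8, 0, 0], "spin": 0},
    {"gripper": 1, "translation": [0.6, 0, 0], "spin": 0},
    {"gripper": 1, "translation": [0.3, 0, 0], "spin": 0},
    {"gripper": 1, "translation": [0, 0, 0], "spin": 0},
    {"gripper": 1, "translation": [0, 0, 0], "spin": 0},
    {"gripper": 1, "translation": [0, 0, 0], "spin": 0},
    {"gripper": 1, "translation": [0, 0, 0], "spin": 0}
  ]
}}

```text
time: 28.4
ee_pos: [0.4543, -0.2217, 0.1689]
eef_rot: [1.0, -0.002, 0.0, 0.0]
contact_force: [-1.2, 0.5, -1.9]
opening: 0.0335
gripper_force: 60.6
```

```bash
python3 st.py i
```

```text
28.4 [ 0.45428293 -0.2216936   0.1689131 ] [-1.2  0.5 -1.9] [-0.    0.13 -0.  ] {225: [41, 189], 240: [41, 172], 258: [41, 171], 275: [41, 171], 290: [41, 189]}
circ 223.0 23.400002 15.52 [54 78 99] [ 16 116  99]
circ 225.4 153.0 19.36 [118 181 228] [ 17 123 228]
circ 297.4 143.40001 23.2 [121 130 136] [ 18  28 136]
circ 219.4 60.600002 23.2 [212 227 229] [ 26  19 229]
circ 295.0 59.4 20.68 [214 227 230] [ 24  18 230]
circ 213.4 113.4 23.32 [182 196 200] [ 23  23 200]
circ 266.2 144.6 21.880001 [201 220 219] [ 32  22 220]
```

One ball remains at the scoop's back (225,153). I'll repeat at full speed with a late, quick retract.

Request:
{"fn": "apply_moves", "kwargs": {
  "commands": [
    {"gripper": 1, "translation": [-0.4, 0, 0], "spin": 0},
    {"gripper": 1, "translation": [-0.8, 0, 0], "spin": 0},
    {"gripper": 1, "translation": [-1.2, 0, 0], "spin": 0},
    {"gripper": 1, "translation": [-1.4, 0, 0], "spin": 0},
    {"gripper": 1, "translation": [-1.4, 0, 0], "spin": 0},
    {"gripper": 1, "translation": [-1.4, 0, 0], "spin": 0},
    {"gripper": 1, "translation": [-1.4, 0, 0], "spin": 0},
    {"gripper": 1, "translation": [-1.4, 0, 0], "spin": 0}
  ]
}}

```text
time: 29.5
ee_pos: [0.3594, -0.2217, 0.1689]
eef_rot: [1.0, -0.002, 0.0, 0.0]
contact_force: [-0.6, -0.2, -1.9]
opening: 0.0333
gripper_force: 60.6
```

Request:
{"fn": "apply_moves", "kwargs": {
  "commands": [
    {"gripper": 1, "translation": [-1.4, 0, 0], "spin": 0},
    {"gripper": 1, "translation": [-1.4, 0, 0], "spin": 0},
    {"gripper": 1, "translation": [-1.4, 0, 0], "spin": 0},
    {"gripper": 1, "translation": [-1.3, 0, 0], "spin": 0},
    {"gripper": 1, "translation": [-0.8, 0, 0], "spin": 0},
    {"gripper": 1, "translation": [-0.5, 0, 0], "spin": 0},
    {"gripper": 1, "translation": [-0.3, 0, 0], "spin": 0},
    {"gripper": 1, "translation": [0, 0, 0], "spin": 0}
  ]
}}

```text
time: 30.5
ee_pos: [0.2894, -0.2217, 0.1689]
eef_rot: [1.0, -0.002, 0.0, -0.0]
contact_force: [0.2, 0.3, -2.3]
opening: 0.0334
gripper_force: 60.6
```

Request:
{"fn": "apply_moves", "kwargs": {
  "commands": [
    {"gripper": 1, "translation": [1.5, 0, 0], "spin": 0},
    {"gripper": 1, "translation": [3.5, 0, 0], "spin": 0},
    {"gripper": 1, "translation": [5.5, 0, 0], "spin": 0},
    {"gripper": 1, "translation": [6.2, 0, 0], "spin": 0},
    {"gripper": 1, "translation": [0, 0, 0], "spin": 0},
    {"gripper": 1, "translation": [0, 0, 0], "spin": 0},
    {"gripper": 1, "translation": [-4, 0, 0], "spin": 0},
    {"gripper": 1, "translation": [-6, 0, 0], "spin": 0}
  ]
}}

```text
time: 31.5
ee_pos: [0.3553, -0.2216, 0.1696]
eef_rot: [1.0, -0.002, 0.001, 0.001]
contact_force: [-1.6, -0.3, -0.7]
opening: 0.0332
gripper_force: 60.7
```

```bash
python3 st.py j
```

```text
31.5 [ 0.35533124 -0.22156947  0.16956046] [-1.6 -0.3 -0.7] [-0.08  0.17  0.01] {225: [38, 189], 240: [38, 170], 258: [38, 169], 275: [38, 169], 290: [38, 189]}
circ 219.4 60.600002 23.32 [202 219 220] [ 28  21 220]
circ 260.2 144.6 25.960001 [199 215 219] [ 24  23 219]
circ 292.6 72.600006 27.279999 [206 222 223] [ 28  19 223]
circ 304.6 52.2 16.36 [211 226 229] [ 25  20 229]
circ 292.6 138.6 27.279999 [121 132 136] [ 22  28 136]
circ 298.6 97.8 18.76 [118 134 134] [ 30  30 134]
circ 248.2 185.40001 15.76 [ 53  75 111] [ 11 133 111]
```

The scoop is empty. I'll use the last view to check the tub, bench and tray.

Run:
```python
from h import *
t=cams.capture("top");w=cams.capture("wrist");s=cams.capture("scene")
c=np.zeros((600,800,3),np.uint8);z=lambda a,k:cv2.resize(a,None,fx=k,fy=k,interpolation=cv2.INTER_CUBIC)
a=z(t[160:290,120:390],1.45);c[:a.shape[0],:a.shape[1]]=a
a=z(t[165:245,305:385],3.8);c[:a.shape[0],400:400+a.shape[1]]=a
a=z(w[0:200,30:500],0.83);c[195:195+a.shape[0],:a.shape[1]]=a
a=z(s[130:260,140:400],1.7);c[370:370+a.shape[0],0:a.shape[1]]=a
a=z(s[150:215,155:225],4);c[310:310+a.shape[0],500:500+a.shape[1]]=a
cv2.imwrite("pics/final.png",c)
```

```text
(no output)
```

View pics/final.png

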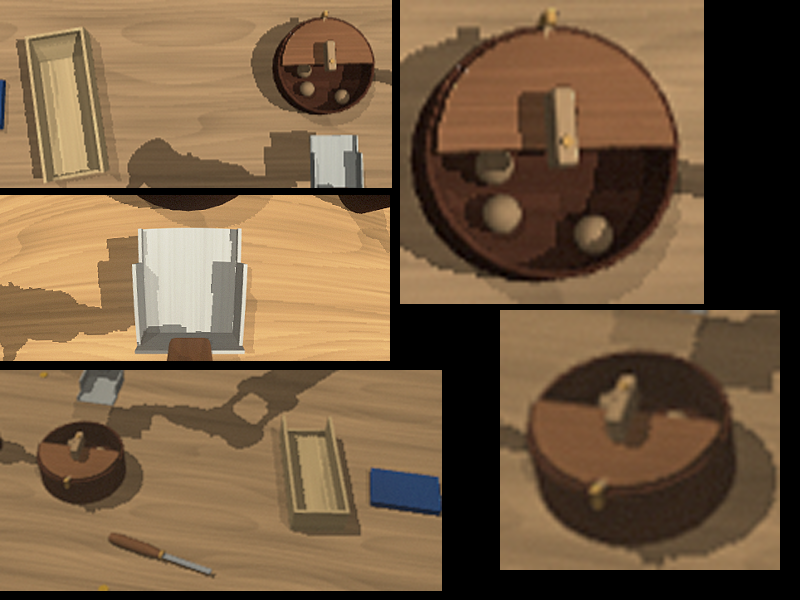

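At least three balls show in the open tub and none on the bench or in the tray. The pointer faces the pin. I'll set the scoop down.

Request:
{"fn": "apply_moves", "kwargs": {
  "commands": [
    {"gripper": 1, "translation": [0.5, 2, 0], "spin": 0},
    {"gripper": 1, "translation": [0.8, 4, -1], "spin": 0},
    {"gripper": 1, "translation": [0.8, 4, -2], "spin": 0},
    {"gripper": 1, "translation": [0.8, 3, -2], "spin": 0},
    {"gripper": 1, "translation": [0.5, 2, -1], "spin": 0},
    {"gripper": 1, "translation": [0, 0, -0.9], "spin": 0},
    {"gripper": 1, "translation": [0, 0, -0.6], "spin": 0},
    {"gripper": 1, "translation": [0, 0, -0.3], "spin": 0}
  ]
}}

```text
time: 32.75
ee_pos: [0.3904, -0.0723, 0.0907]
eef_rot: [1.0, -0.003, -0.0, 0.0]
contact_force: [-0.8, -0.7, -2.3]
opening: 0.0334
gripper_force: 61.0
```

Request:
{"fn": "apply_moves", "kwargs": {
  "commands": [
    {"gripper": 1, "translation": [0, 0, 0], "spin": 0},
    {"gripper": 1, "translation": [0, 0, 0], "spin": 0},
    {"gripper": 0.1, "translation": [0, 0, 0], "spin": 0},
    {"gripper": -0.2, "translation": [0, 0, 0], "spin": 0},
    {"gripper": -0.5, "translation": [0, 0, 0], "spin": 0},
    {"gripper": -1, "translation": [0, 0, 0], "spin": 0},
    {"gripper": -1, "translation": [0, 0, 0], "spin": 0},
    {"gripper": -1, "translation": [0, 0, 0], "spin": 0}
  ]
}}

```text
time: 33.75
ee_pos: [0.3904, -0.0716, 0.0908]
eef_rot: [1.0, -0.002, -0.0, -0.0]
contact_force: [1.2, -0.6, 0.2]
opening: 0.0857
gripper_force: 0.0
```

Request:
{"fn": "apply_moves", "kwargs": {
  "commands": [
    {"gripper": -1, "translation": [0, 0, 0], "spin": 0},
    {"gripper": -1, "translation": [0, 0, 1], "spin": 0},
    {"gripper": -1, "translation": [0, 0, 2], "spin": 0},
    {"gripper": -1, "translation": [0, 0, 3], "spin": 0},
    {"gripper": -1, "translation": [0, 0, 4], "spin": 0},
    {"gripper": -1, "translation": [0, 0, 4], "spin": 0},
    {"gripper": -1, "translation": [0, 0, 0], "spin": 0},
    {"gripper": -1, "translation": [0, 0, 0], "spin": 0}
  ]
}}

```text
time: 34.75
ee_pos: [0.3905, -0.0717, 0.2315]
eef_rot: [1.0, -0.002, 0.0, 0.0]
contact_force: [-0.4, -0.8, -0.2]
opening: 0.0856
gripper_force: 0.0
```

Run:
```python
from lip import *
s=r.read_state();P=cams.camera_params("wrist");im=cams.capture("wrist");print(s["time"],s["ee_pos"],s["contact_force"],lip(im))
hsv=cv2.cvtColor(im,cv2.COLOR_BGR2HSV);m=((hsv[...,1]<45)&(hsv[...,2]>90)).astype(np.uint8);m[230:]=0
n,l,st,c=cv2.connectedComponentsWithStats(m);k=1+st[1:,4].argmax();print(st[k],c[k]);x,y,w,h=st[k][:4]
cols=np.where(l[y+3]==k)[0];p=ray("wrist",[(cols[0],y+1),(cols[-1],y+1)],.004,P);print("lip",p,np.linalg.norm(p[0]-p[1]))
```

```text
34.75 [ 0.39047883 -0.07165845  0.23148043] [-0.39309057 -0.83213154 -0.15115413] {225: [61, 145], 240: [61, 145], 258: [61, 135], 275: [61, 145], 290: [61, 145]}
[ 220   60   78   86 5817] [257.96424274 100.06996734]
lip [[ 0.51026878 -0.02993596]
 [ 0.50980499 -0.11776185]] 0.08782712303367252
```

Run:
```python
from h import *
for n in("top","scene"):
    a=cv2.imread(f"pics/{n}0.png");b=cams.capture(n);d=(cv2.absdiff(a,b).max(2)>45).astype(np.uint8)
    k,l,s,c=cv2.connectedComponentsWithStats(d)
    print(n,[(s[i][4],c[i].round().astype(int).tolist()) for i in range(1,k) if s[i][4]>15])
print({k:v for k,v in r.read_state().items() if k in("time","contact_force")})
print(r.close_job())
```

```text
top [(np.int32(947), [345, 201]), (np.int32(65), [171, 204]), (np.int32(81), [154, 206]), (np.int32(15038), [258, 307]), (np.int32(72), [172, 214]), (np.int32(68), [155, 218]), (np.int32(27), [334, 222]), (np.int32(110), [167, 227]), (np.int32(57), [356, 225]), (np.int32(3499), [38, 363])]
scene [(np.int32(1323), [245, 12]), (np.int32(1410), [386, 9]), (np.int32(19), [399, 2]), (np.int32(323), [317, 24]), (np.int32(27), [261, 29]), (np.int32(30), [417, 40]), (np.int32(24), [231, 40]), (np.int32(325), [311, 53]), (np.int32(50), [281, 54]), (np.int32(986), [236, 86]), (np.int32(20), [289, 56]), (np.int32(34), [426, 60]), (np.int32(35), [253, 64]), (np.int32(600), [303, 85]), (np.int32(17), [264, 71]), (np.int32(52), [256, 76]), (np.int32(443), [411, 90]), (np.int32(39), [285, 87]), (np.int32(21), [260, 91]), (np.int32(305), [367, 104]), (np.int32(93), [325, 111]), (np.int32(31), [272, 112]), (np.int32(1178), [324, 139]), (np.int32(1691), [404, 142]), (np.int32(51), [284, 118]), (np.int32(672), [236, 157]), (np.int32(386), [286, 168]), (np.int32(165), [200, 172]), (np.int32(124), [253, 173]), (np.int32(263), [324, 177]), (np.int32(173), [173, 177]), (np.int32(313), [253, 186]), (np.int32(94), [321, 200]), (np.int32(32), [333, 203]), (np.int32(32), [332, 210]), (np.int32(52), [505, 263])]
{'time': 34.9, 'contact_force': array([0.30612   , 0.51396199, 0.1303665 ])}
the job is handed in; nothing more can be done
None
```

The job is handed in at 34.9 s, verdict not returned: the lid is open facing the pin, the tray and visible bench are empty with at least three of the five balls seen in the tub (the other two presumably under its lid), and the scoop stands flat and released on the bench.

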